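# Unstack the petri dishes into their carriers

## Robot

A 6-joint arm with a two-finger parallel gripper is mounted at the origin on the work surface. World frame = base frame: x ahead of the robot, y to its left, z up, the work surface at z = 0. Lengths are in mm, angles in rad, forces in N, time in s.
With the tool pointing down it reaches from about 350 to 775 mm from the base axis. Payload 7.3 kg.
Tool frame: the origin (TCP) lies at the very end of the fingers, on their centre line; the grasp point (between the pads) lies 19 mm behind it; z points along the fingers, y is the line along which they close (so a half turn about z gives the same grasp; the last joint's range is limited). The gripper opens to 92 mm and grips with 3 to 60 N. Pads are 19 mm wide; open, the fingers measure 130 mm over their backs; the gripper's body (75 mm by 190 mm) begins 47 mm behind the grasp point.
Start: joints at [-1.388, 0.342, 1.524, -0, 1.275, -0.146], TCP at [169.549, -496.888, 226.741] pointing down, gripper open.
Joint ranges: [-2.53, 2.53], [-0.77, 2.02], [0.04, 2.7], [-1, 4.14], [0.28, 2.66], [-3.11, 3.11]. Speed limits (rad/s): [2.57, 2.57, 3.14, 3.14, 3.14, 3.14].

## Interface

Orientations are given as [roll, pitch, yaw] about the fixed x, y, z axes, in that order (R = Rz(yaw) Ry(pitch) Rx(roll)).
In Python, from plant import bot gives the robot as it stands.
- The arm moves only by the tool jog_arm, never from a script. Its argument "targets" is a list of rows, each an object with "xyz": the shift along the tool's x, y, z as a fraction of full scale, a list of three; "spin": the turn about the tool's z as a fraction of full scale. In form: [{"xyz": [x, y, z], "spin": spin}, ...]. A call has exactly 10 rows; each row shifts and turns the commanded pose from where the row before left it, along the tool's axes as they then stand; what a row does not reach is not made up. Full scale, the value 1, is 80 mm for a shift and 0.1 rad for a turn. A row lasts 1/8 s, in which the tool goes at most 62.5 mm and 10.7 degrees, less where a joint would pass 70% of its speed; a pose out of reach is approached as far as the arm can. A call with a number of a shift or a turn outside -1 to 1 is refused whole. A call with a gripper value outside its range is refused whole. "gripper" is the opening in per cent of the stroke, from 0 (shut) to 100 (fully open), set as the call begins (left out, the last holds). The fingers move at their own pace and stop on an object; the grip force is fixed at half the most. Time passes only in rows, so rows that do not move let the fingers close, or fill a call up. It gives the time, the measured TCP pose, the force, the opening and the grip force at its end, in the units of the state.
- bot.get_obs(): the state, without advancing time (a new reading comes with each control period).
- bot.capture(name): name is "side" or "top" or "wrist"; returns the picture (400x640x3 uint8, blue, green, red); there is no depth.
- bot.get_calibration(name): a dict with "vfov" (degrees; the focal length in pixels is half the picture's height over the tangent of half this angle, whatever the lens; pixels are square), "cx", "cy" (the principal point, pixels), "eye" and "rotation" of the camera in the world. Camera axes: x right, y down, z forward; pixel columns grow to the right and rows downward; lengths in mm; the calibration is good to about 2 mm. A picture is of the moment at which its call begins: read the wrist's pose just before it. get_calibration takes no time and is no camera call; for the wrist camera it gives the pose at the moment of the call.
- bot.close_job(): hands the job in; it is judged then, once.
The state is a dict: "time": time; "joint_positions": joint angles; "dq": joint speeds; "tau": joint torques, N m; "tool_pos": TCP position; "tcp_rot": TCP orientation; "contact_force": force on the tool from outside, world axes, zero at the start; "moment": the same for the moment, N m; "grip_width": finger opening in mm; "finger_force": force on a finger pad.
Only numpy, scipy, OpenCV 4.12 (cv2) and the standard library are available. Lean on these libraries where they do the work, as an engineer would, in place of code of your own. Each camera call takes 0.05 s, during which the arm holds its last target. There are 200 camera calls.

## Task

Take the stack of four petri dishes apart and set each dish into the black carrier plate whose recess has its shape and is just larger than it, so that it lies flat on the floor of the recess. Do not tip any dish over on the way, and leave the tube rack and the steel bowl where they are.

Things in the scene. Friction and masses are not known exactly. Their poses are not given: they have to be found in the camera images.
- big_square_center (a point): Closed clear petri dish, square, 66 x 66 mm with slightly rounded corners, 18 mm high, flat, whitish edge, dark red medium with pale streaks, rigid, lid fixed on, about 59 g. Lowest of the loose stack of four at the start, which stands, a little crooked, on a fixed round black pad (4 mm thick, 100 mm wide). The point: its centre, 9 mm above its underside; x and y square to its sides, z up through the lid.
- big_round_center (a point): Closed clear petri dish, round, 60 mm in diameter, 18 mm high, flat, whitish edge, dark red medium with pale streaks, rigid, lid fixed on, about 52 g. Second from below of the loose stack of four at the start, which stands, a little crooked, on a fixed round black pad (4 mm thick, 100 mm wide). The point: its centre, 9 mm above its underside; turned freely (round).
- small_square_center (a point): Closed clear petri dish, square, 42 x 42 mm with slightly rounded corners, 18 mm high, flat, whitish edge, dark red medium with pale streaks, rigid, lid fixed on, about 36 g. Third from below of the loose stack of four at the start, which stands, a little crooked, on a fixed round black pad (4 mm thick, 100 mm wide). The point: its centre, 9 mm above its underside; x and y square to its sides, z up through the lid.
- small_round_center (a point): Closed clear petri dish, round, 35 mm in diameter, 18 mm high, flat, whitish edge, dark red medium with pale streaks, rigid, lid fixed on, about 31 g. Top of the loose stack of four at the start, which stands, a little crooked, on a fixed round black pad (4 mm thick, 100 mm wide). The point: its centre, 9 mm above its underside; turned freely (round).
- nest_big_square (a point): Fixed black carrier plate 104 x 104 x 7 mm with a square recess, 82 mm wide each way and 4 mm deep, with a pale metal floor: the nest of the 66 mm square dish, 8 mm larger on every side. The point is the centre of the recess floor, 3 mm above the bench; x and y square to the plate's and the recess's sides, z up.
- nest_big_round (a point): Fixed black carrier plate 104 x 104 x 7 mm with a round recess, 76 mm in diameter and 4 mm deep, with a pale metal floor: the nest of the 60 mm round dish, 8 mm larger on every side. The point is the centre of the recess floor, 3 mm above the bench; x and y square to the plate's sides, z up.
- nest_small_square (a point): Fixed black carrier plate 104 x 104 x 7 mm with a square recess, 58 mm wide each way and 4 mm deep, with a pale metal floor: the nest of the 42 mm square dish, 8 mm larger on every side. The point is the centre of the recess floor, 3 mm above the bench; x and y square to the plate's and the recess's sides, z up.
- nest_small_round (a point): Fixed black carrier plate 104 x 104 x 7 mm with a round recess, 51 mm in diameter and 4 mm deep, with a pale metal floor: the nest of the 35 mm round dish, 8 mm larger on every side. The point is the centre of the recess floor, 3 mm above the bench; x and y square to the plate's sides, z up.
- tube_rack: Bystander: loose white rack, 64 x 90 mm, with six amber tubes with blue caps, 99 mm high in all; origin at the centre of its underside.
- bowl: Bystander: loose steel bowl, 130 mm across, 50 mm high; origin at the centre of its underside.

How it is judged (in metres and radians):
At the end, for the whole second after the job is handed in: Each of the four dishes lies released and at rest in the recess of its own carrier: centre within 12.5 mm of the recess centre, its underside within about 1 mm of the recess floor, level within 0.03 rad (horizontal distance between big_square_center and nest_big_square below 0.0125 m and z of big_square_center in the frame of nest_big_square between 0.007 and 0.0102 m and angle between each of big_square_center, big_round_center, small_square_center, small_round_center's own z axis and vertical below 0.03 rad and linear speed of each of big_square, big_round, small_square, small_round below 0.01 m/s and angular speed of each of big_square, big_round, small_square, small_round below 0.1 rad/s and horizontal distance between big_round_center and nest_big_round below 0.0125 m and z of big_round_center in the frame of nest_big_round between 0.007 and 0.0102 m and horizontal distance between small_square_center and nest_small_square below 0.0125 m and z of small_square_center in the frame of nest_small_square between 0.007 and 0.0102 m and horizontal distance between small_round_center and nest_small_round below 0.0125 m and z of small_round_center in the frame of nest_small_round between 0.007 and 0.0102 m); the robot touches nothing.
It fails at once if a dish is tipped by more than 35 degrees (angle between any of big_square_center, big_round_center, small_square_center, small_round_center's own z axis and vertical above 0.61 rad).
It fails at once if the tube rack is shifted by more than 20 mm (distance of tube_rack from where it was at the start of the episode above 0.02 m).
It fails at once if the steel bowl is shifted by more than 20 mm (distance of bowl from where it was at the start of the episode above 0.02 m).
It also fails if it takes over 99 s, if anything falls off the work surface, if the arm or the gripper's body presses on something with over 40 N, if the wrist force passes 120 N, or if a joint passes its speed limit or range.

## Working session

There is one attempt and no reset: what is moved stays moved. The work goes in short steps, Python scripts to look and compute and a tool call to move; the robot and the scene stay as the last step left them, time stands still between calls to the robot, and variables do not carry over. Pictures are saved under pics/ and viewed, at most 14 in all, crops included, and the job is handed in when it is done.

Besides the shell and the picture viewer there is one more tool, called after ">>>" by a JSON object that holds its "op" and its "data", one argument or row to a line. jog_arm: Moves the arm, as the interface text tells. Shift numbers are shares of 80 mm and turn numbers shares of 0.1 rad, none past 1 either way. Its arguments: {"type":"object","properties":{"targets":{"type":"array","items":{"type":"object","properties":{"xyz":{"type":"array","items":{"type":"number"}},"spin":{"type":"number"}}}},"gripper":{"type":"number"}},"required":["targets"]}

```bash
mkdir -p pics; ls
python3 - <<'E'
from plant import bot
import cv2,numpy as np
o=bot.get_obs(); print(o['time'],o['tool_pos'],o['tcp_rot'],o['grip_width'])
for n in("top","side","wrist"):
    im=bot.capture(n); cv2.imwrite(f"pics/{n}0.png",im); c=bot.get_calibration(n); print(n,{k:(np.round(v,3).tolist() if not isinstance(v,str) else v) for k,v in c.items()})
E
```

```text
pics
0.0 [ 169.47312675 -496.46007484  226.04994147] [-3.14007982e+00 -2.29095394e-04  3.28787099e-01] 91.32181991286969
top {'vfov': 49.092, 'cx': 329.622, 'cy': 197.083, 'eye': [380.803, 14.487, 1235.705], 'rotation': [-3.002, -0.009, -1.57]}
side {'vfov': 42.14, 'cx': 320.125, 'cy': 192.244, 'eye': [336.61, -992.282, 842.017], 'rotation': [-2.23, -0.016, -0.195]}
wrist {'vfov': 62.519, 'cx': 322.858, 'cy': 197.523, 'eye': [238.514, -473.124, 383.153], 'rotation': [2.871, 0.001, -1.241]}
```

View pics/top0.png

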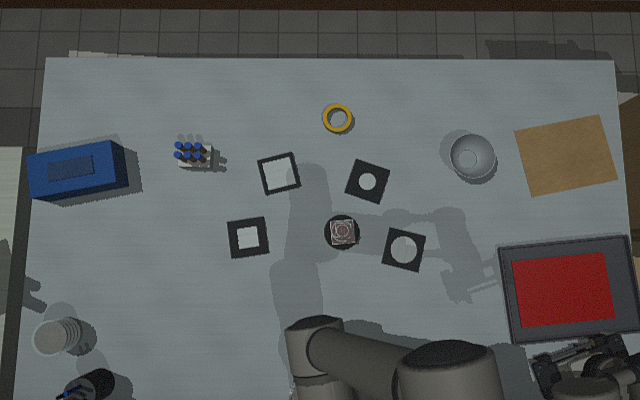

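View pics/side0.png

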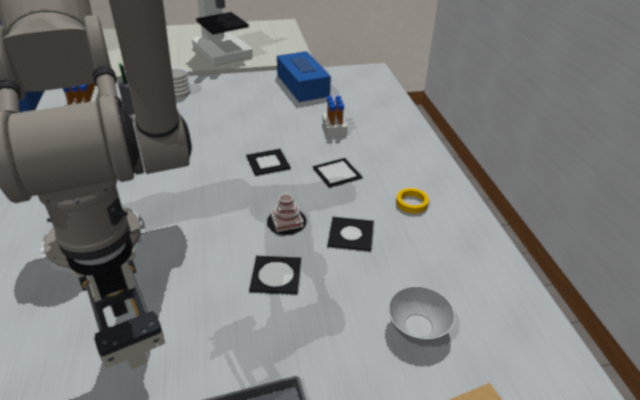

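The top view shows the stack at about (342,232). The nests are big square (279,173), small round (368,181), small square (248,238) and big round (404,249). In the side view they appear at (337,172), (351,233), (268,161) and (275,274), with the stack at (286,213). Next I triangulate these points.

```bash
cat > h.py <<'E'
import numpy as np,cv2
from scipy.spatial.transform import Rotation as R
def cam(c):
    f=200/np.tan(np.radians(c['vfov'])/2)
    return np.array(c['eye'],float),R.from_euler('xyz',c['rotation']).as_matrix(),f,c['cx'],c['cy']
def ray(c,p):
    e,M,f,cx,cy=cam(c); d=M@np.array([(p[0]-cx)/f,(p[1]-cy)/f,1.]); return e,d/np.linalg.norm(d)
def plane(c,p,z):
    e,d=ray(c,p); return e+d*(z-e[2])/d[2]
def tri(c1,p1,c2,p2):
    e1,d1=ray(c1,p1);e2,d2=ray(c2,p2)
    s=np.linalg.lstsq(np.c_[d1,-d2],e2-e1,rcond=None)[0]
    a,b=e1+s[0]*d1,e2+s[1]*d2
    return (a+b)/2,np.linalg.norm(a-b)
def proj(c,P):
    e,M,f,cx,cy=cam(c); q=M.T@(np.array(P)-e); return np.array([f*q[0]/q[2]+cx,f*q[1]/q[2]+cy])
E
cat > m1.py <<'E'
from h import *
from plant import bot
seeds={'bs':((279,173),(337,172)),'sr':((368,181),(351,233)),'ss':((248,238),(268,161)),'br':((404,249),(275,274)),'pad':((342,232),(286,218))}
C={n:bot.get_calibration(n) for n in('top','side')}
def blob(n,s):
    im=cv2.imread(f'pics/{n}0.png').max(2); 
    m=(im<70).astype(np.uint8)
    cs,_=cv2.findContours(m,cv2.RETR_EXTERNAL,cv2.CHAIN_APPROX_NONE)
    cs=[c for c in cs if 100<cv2.contourArea(c)<4000]
    c=max(cs,key=lambda c:cv2.pointPolygonTest(c,s,True))
    return c
for k,(a,b) in seeds.items():
    ct,cs=blob('top',a),blob('side',b)
    ce=lambda c:(lambda m:(m['m10']/m['m00'],m['m01']/m['m00']))(cv2.moments(c))
    P,g=tri(C['top'],ce(ct),C['side'],ce(cs))
    W=np.array([plane(C['top'],p,7)[:2] for p in ct[:,0]],np.float32); r=cv2.minAreaRect(W)
    W2=np.array([plane(C['side'],p,7)[:2] for p in cs[:,0]],np.float32); r2=cv2.minAreaRect(W2)
    print(k,P.round(1),'gap',round(g,1),'top',np.round(r[0],1),np.round(r[1],1),round(r[2],1),'side',np.round(r2[0],1),np.round(r2[1],1),round(r2[2],1))
E
python3 m1.py
python3 - <<'E'
import cv2
a=cv2.imread('pics/top0.png')[205:260,315:370];b=cv2.imread('pics/side0.png')[185:240,255:320]
cv2.imwrite('pics/crop.png',cv2.hconcat([cv2.resize(a,(400,400),interpolation=2),cv2.resize(b,(400,400),interpolation=2)]))
E
```

```text
bs [622.9 149.3   2.4] gap 0.9 top [621.9 148.3] [105.7 106.4] 14.8 side [622.3 145. ] [103.  105.4] 14.8
sr [ 600.3 -103.3    2.1] gap 1.1 top [ 598.7 -103.3] [106.3 103.2] 70.7 side [ 599.7 -106. ] [105.3  99.2] 71.1
ss [439.8 233.9   2.4] gap 0.7 top [439.8 232. ] [104.2 107.5] 9.3 side [440.2 229.4] [101.3 105.1] 8.7
br [ 406.5 -203.1    1.8] gap 0.8 top [ 406.2 -202.2] [106.8 102.1] 75.6 side [ 406.8 -205.8] [107.6 100.1] 76.0
pad [451.9 -28.6 -18.9] gap 1.9 top [454.9 -29.1] [97.5 98. ] 26.4 side [455.2 -46.8] [73.4 92.7] 88.2
```

View pics/wrist0.png

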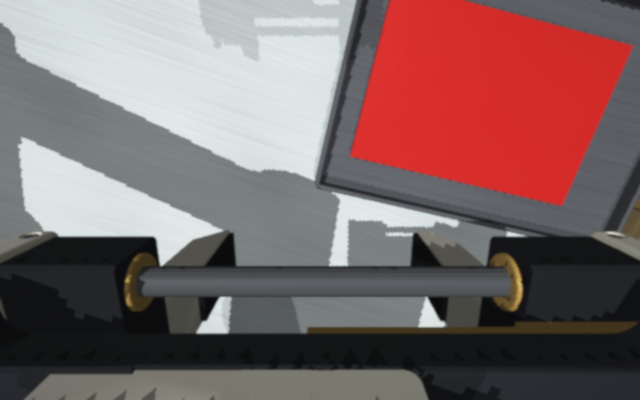

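View pics/crop.png

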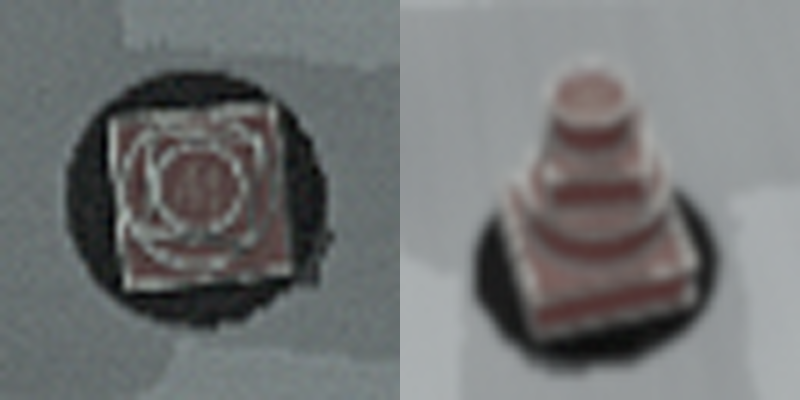

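```bash
cat >> h.py <<'E'
def go(o,P,yaw=None):
    """total jog in full-scale units: shift in present tool axes, then spin"""
    M=R.from_euler('xyz',o['tcp_rot']).as_matrix(); d=M.T@(np.array(P,float)-o['tool_pos'])/80
    y=o['tcp_rot'][2]; s=0 if yaw is None else -((yaw-y+np.pi/2)%np.pi-np.pi/2)/0.1
    print('shift/80',d.round(2),'rows>=',np.ceil(np.linalg.norm(d)*80/62.5),'spin',round(s,2),'from',np.round(o['tool_pos'],1),'yaw',round(y,3))
E
python3 - <<'E'
from h import *
from plant import bot
C={n:bot.get_calibration(n) for n in('top','side','wrist')}
P,g=tri(C['top'],(342.1,230.4),C['side'],(285.9,198.3));print('topdish',P,g, plane(C['top'],(342.1,230.4),76),plane(C['side'],(285.9,198.3),76))
o=bot.get_obs()
M=R.from_euler('xyz',o['tcp_rot']).as_matrix()
e,d=ray(C['wrist'],(322,130));print('cam tool frame',M.T@(e-o['tool_pos']),'ray@(322,130)',M.T@d)
go(o,[400,-330,200]);go(o,[375,-30,200],0.1)
E
```

```text
topdish [455.50273129 -28.76016295  72.78768314] 2.1501446817623826 [454.22489257 -28.56142965  76.        ] [456.08272353 -32.77233969  76.        ]
cam tool frame [ 7.29347689e+01 -1.00495724e-01 -1.56936250e+02] ray@(322,130) [-0.06825325 -0.00266875  0.99766446]
shift/80 [ 3.4  -1.04  0.33] rows>= 5.0 spin 0 from [ 169.5 -496.6  226.2] yaw 0.329
shift/80 [ 4.31 -4.69  0.33] rows>= 9.0 spin 2.29 from [ 169.5 -496.6  226.2] yaw 0.329
```

>>> {"op": "jog_arm", "data": {
  "targets": [
    {"xyz":[0.68,-0.21,0.07],"spin":0},
    {"xyz":[0.68,-0.21,0.07],"spin":0},
    {"xyz":[0.68,-0.21,0.07],"spin":0},
    {"xyz":[0.68,-0.21,0.07],"spin":0},
    {"xyz":[0.68,-0.21,0.07],"spin":0},
    {"xyz":[0.21,-0.7,0.15],"spin":0},
    {"xyz":[0.21,-0.7,0.15],"spin":0},
    {"xyz":[0.21,-0.7,0.15],"spin":0},
    {"xyz":[0.21,-0.7,0.15],"spin":0},
    {"xyz":[0.21,-0.7,0.15],"spin":0.4}
  ],
  "gripper": 100
}}

```text
time: 1.4
tool_pos: [388.6, -35.7, 138.4]
tcp_rot: [3.141, -0.0, 0.287]
contact_force: [1.4, -0.5, 0.1]
grip_width: 91.8
finger_force: 0.0
```

>>> {"op": "jog_arm", "data": {
  "targets": [
    {"xyz":[0,0,0],"spin":1},
    {"xyz":[0,0,0],"spin":0.9},
    {"xyz":[0,0,0],"spin":0},
    {"xyz":[0,0,0],"spin":0},
    {"xyz":[0,0,0],"spin":0},
    {"xyz":[0,0,0],"spin":0},
    {"xyz":[0,0,0],"spin":0},
    {"xyz":[0,0,0],"spin":0},
    {"xyz":[0,0,0],"spin":0},
    {"xyz":[0,0,0],"spin":0}
  ]
}}

```text
time: 2.65
tool_pos: [389.0, -37.4, 138.7]
tcp_rot: [3.142, -0.0, 0.099]
contact_force: [-0.8, 0.2, -0.3]
grip_width: 91.6
finger_force: 0.0
```

Run:
```python
from h import *
from plant import bot
o=bot.get_obs();print(o['time'],o['tool_pos'],o['tcp_rot'])
im=bot.capture('wrist');c=bot.get_calibration('wrist');print(c)
cv2.imwrite('pics/w1.png',im)
```

```text
2.65 [388.9612031  -37.43597883 138.70435629] [ 3.14150616e+00 -3.77386367e-05  9.88384411e-02]
{'vfov': 62.51923175254199, 'cx': 322.85784474511416, 'cy': 197.52267377703896, 'eye': array([461.42462897, -29.87303084, 295.63111092]), 'rotation': array([ 2.87112889e+00, -7.83629266e-06, -1.47124335e+00])}
```

View pics/w1.png

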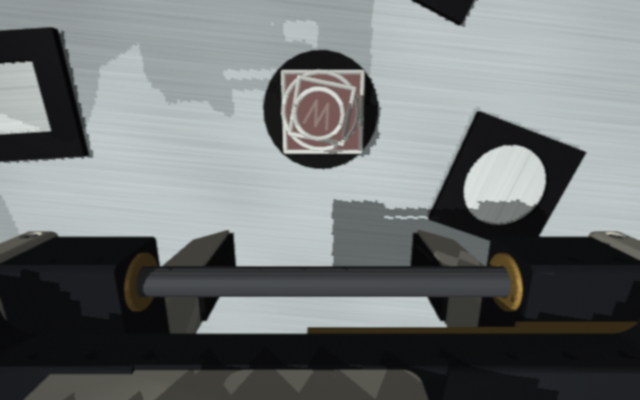

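The wrist view shows the stack at (320,110), with the big square parallel to the image. The big round nest is at (505,184) and part of the small square nest is at left. I'll enlarge the stack.

Run:
```python
import cv2
a=cv2.imread('pics/w1.png')[45:175,255:385]
cv2.imwrite('pics/w1c.png',cv2.resize(a,(598,598),interpolation=cv2.INTER_CUBIC))
```

```text
(no output)
```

View pics/w1c.png

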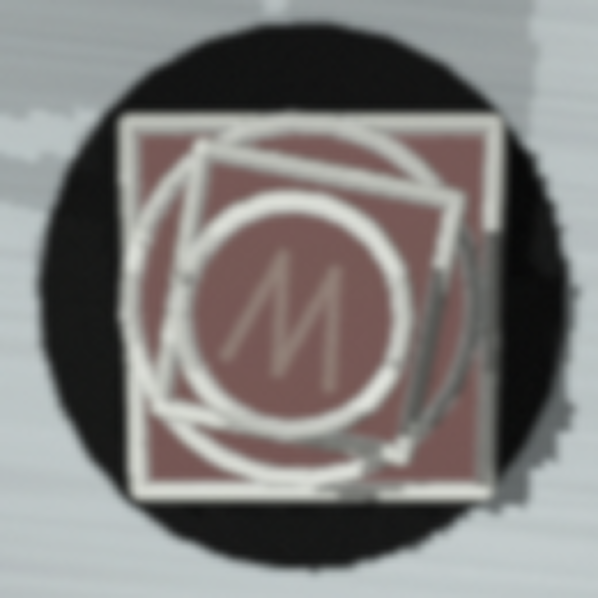

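```bash
cat > m2.py <<'E'
from h import *
c={'vfov':62.51923,'cx':322.8578,'cy':197.5227,'eye':[461.425,-29.873,295.631],'rotation':[2.871129,0,-1.471243]}
U=lambda p:(255+p[0]/4.6,45+p[1]/4.6)
def pl(n,pts,z):
    W=np.array([plane(c,U(p),z) for p in pts])[:,:2]; print(n,W.mean(0).round(1),'sides',np.linalg.norm(np.roll(W,-1,0)-W,axis=1).round(1),'yaw',np.arctan2(*(W[0]-W[-1])[::-1]).round(3),np.arctan2(*(W[1]-W[2])[::-1]).round(3))
pl('sr(diag pts)',[(297,192),(411,313),(297,435),(182,313)],76)
pl('ss',[(202,148),(460,195),(402,455),(158,408)],58)
pl('br',[(302,115),(480,301),(302,488),(125,301)],40)
pl('bs',[(120,115),(502,115),(492,498),(130,498)],22)
im=cv2.imread('pics/w1.png'); 
from plant import bot
w=(505,184); print('br nest', plane(c,w,3), 'tri w/ top', tri(c,w,bot.get_calibration('top'),(404,249.5)), 'stack tri',tri(c,U((297,313)),bot.get_calibration('top'),(342.1,230.4)))
o=bot.get_obs(); go(o,plane(c,U((297,313)),120),None)
E
python3 m2.py
```

```text
sr(diag pts) [456.8 -28.2] sides [22.7 23.3 23.4 22.9] yaw -0.688 -0.659
ss [458.  -29.2] sides [38.9 39.3 38.5 38.6] yaw -0.097 -0.106
br [457.7 -28.6] sides [40.6 42.1 41.9 40.5] yaw -0.694 -0.663
bs [456.1 -30.2] sides [64.6 64.8 65.4 64.8] yaw 0.094 0.105
br nest [ 409.9157766  -201.83665281    3.        ] tri w/ top (array([ 407.03166976, -206.73107867,   -6.46875279]), np.float64(2.762183800158187)) stack tri (array([456.09824461, -28.7175851 ,  52.47667297]), np.float64(1.6268391309430617))
shift/80 [ 0.87 -0.03  0.23] rows>= 2.0 spin 0 from [388.9 -37.4 138.7] yaw 0.099
```

The sizes and heights fit. The top dish is at (456.5,-28.5). I'll go down to tip z = 65 and grip it.

>>> {"op": "jog_arm", "data": {
  "targets": [
    {"xyz":[0.45,-0.02,0],"spin":0},
    {"xyz":[0.4,-0.01,0],"spin":0},
    {"xyz":[0,0,0.3],"spin":0},
    {"xyz":[0,0,0.3],"spin":0},
    {"xyz":[0,0,0.2],"spin":0},
    {"xyz":[0,0,0.12],"spin":0},
    {"xyz":[0,0,0],"spin":0},
    {"xyz":[0,0,0],"spin":0},
    {"xyz":[0,0,0],"spin":0},
    {"xyz":[0,0,0],"spin":0}
  ]
}}

```text
time: 3.95
tool_pos: [456.6, -28.4, 65.5]
tcp_rot: [3.141, -0.001, 0.099]
contact_force: [-0.7, -0.2, -0.4]
grip_width: 92.0
finger_force: 0.0
```

>>> {"op": "jog_arm", "data": {
  "targets": [
    {"xyz":[0,0,0],"spin":0},
    {"xyz":[0,0,0],"spin":0},
    {"xyz":[0,0,0],"spin":0},
    {"xyz":[0,0,0],"spin":0},
    {"xyz":[0,0,0],"spin":0},
    {"xyz":[0,0,0],"spin":0},
    {"xyz":[0,0,0],"spin":0},
    {"xyz":[0,0,0],"spin":0},
    {"xyz":[0,0,0],"spin":0},
    {"xyz":[0,0,0],"spin":0}
  ],
  "gripper": 25
}}

```text
time: 5.2
tool_pos: [456.4, -28.4, 65.1]
tcp_rot: [3.141, 0.0, 0.099]
contact_force: [-0.5, -0.0, -1.3]
grip_width: 33.9
finger_force: 30.0
```

>>> {"op": "jog_arm", "data": {
  "targets": [
    {"xyz":[0,0,-0.25],"spin":0},
    {"xyz":[0,0,-0.5],"spin":0},
    {"xyz":[0.3,0.35,-0.2],"spin":0},
    {"xyz":[0.3,0.4,0],"spin":0},
    {"xyz":[0.34,0.4,0],"spin":0},
    {"xyz":[0,0,0],"spin":0},
    {"xyz":[0,0,0],"spin":0},
    {"xyz":[0,0,0],"spin":0},
    {"xyz":[0,0,0],"spin":0},
    {"xyz":[0,0,0],"spin":0}
  ]
}}

```text
time: 6.45
tool_pos: [540.1, -112.1, 141.3]
tcp_rot: [3.141, -0.0, 0.099]
contact_force: [-0.5, -0.1, -0.9]
grip_width: 33.8
finger_force: 30.0
```

```bash
cat > nest.py <<'E'
# python3 nest.py tag zrim x y : recess (pale floor) nearest guess, seen by the wrist camera
import sys
from h import *
from plant import bot
tag,gx,gy=sys.argv[1],float(sys.argv[2]),float(sys.argv[3])
o=bot.get_obs(); c=bot.get_calibration('wrist'); im=bot.capture('wrist'); cv2.imwrite(f'pics/{tag}.png',im)
m=(im.max(2)<70).astype(np.uint8); m[235:]=0
cs,h=cv2.findContours(m,cv2.RETR_CCOMP,cv2.CHAIN_APPROX_NONE)
s=proj(c,[gx,gy,5]); print('guess px',s.round(0),'grip',round(o['grip_width'],1),o['finger_force'].round(1) if hasattr(o['finger_force'],'round') else o['finger_force'])
for k,z in zip(cs,h[0]):
    if cv2.contourArea(k)<800 or cv2.pointPolygonTest(k,tuple(map(float,s)),False)<0: continue
    W=np.array([plane(c,p,7 )[:2] for p in k[:,0]],np.float32); r=cv2.minAreaRect(W)
    print('hole' if z[3]>=0 else 'plate',np.round(r[0],1),np.round(r[1],1),round(np.radians(r[2]),3),'px',cv2.boundingRect(k))
E
python3 nest.py n1 599.5 -104.5
```

```text
guess px [321. 122.] grip 33.8 29.999924898147583
plate [ 601.9 -101.8] [102.3 101.7] 1.241 px (243, 34, 156, 160)
hole [ 601.8 -102.3] [51.9 51.7] 0.073 px (289, 87, 61, 63)
```

View pics/n1.png

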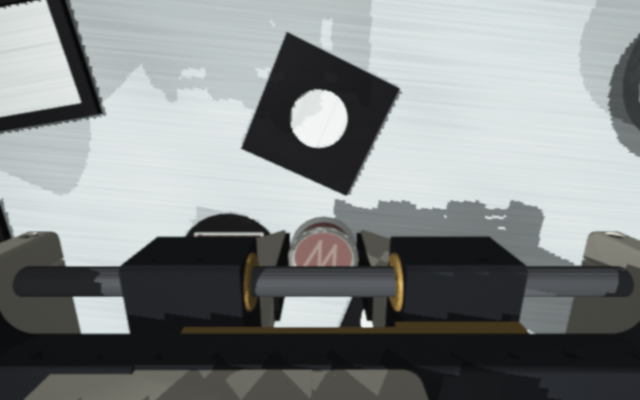

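The dish is held at (322,250). The nest's recess is at (320,118), which is (601.5,-102.3), with the expected sizes of 52 and 102 mm. Placing it now.

>>> {"op": "jog_arm", "data": {
  "targets": [
    {"xyz":[0.4,-0.02,0],"spin":0},
    {"xyz":[0.37,-0.02,0],"spin":0},
    {"xyz":[0,0,0.5],"spin":0},
    {"xyz":[0,0,0.5],"spin":0},
    {"xyz":[0,0,0.35],"spin":0},
    {"xyz":[0,0,0.15],"spin":0},
    {"xyz":[0,0,0.08],"spin":0},
    {"xyz":[0,0,0.05],"spin":0},
    {"xyz":[0,0,0],"spin":0},
    {"xyz":[0,0,0],"spin":0}
  ]
}}

```text
time: 7.75
tool_pos: [601.7, -103.4, 11.5]
tcp_rot: [3.141, -0.001, 0.099]
contact_force: [0.5, 0.1, 0.4]
grip_width: 34.0
finger_force: 30.0
```

>>> {"op": "jog_arm", "data": {
  "targets": [
    {"xyz":[0,0,0],"spin":0},
    {"xyz":[0,0,0],"spin":0},
    {"xyz":[0,0,0],"spin":0},
    {"xyz":[0,0,0],"spin":0},
    {"xyz":[0,0,0],"spin":0},
    {"xyz":[0,0,0],"spin":0},
    {"xyz":[0,0,-0.2],"spin":0},
    {"xyz":[0,0,-0.4],"spin":0},
    {"xyz":[0,0,-0.5],"spin":0},
    {"xyz":[0,0,-0.5],"spin":0}
  ],
  "gripper": 100
}}

```text
time: 9.0
tool_pos: [601.3, -103.2, 141.2]
tcp_rot: [3.141, -0.001, 0.099]
contact_force: [0.5, -0.1, 0.3]
grip_width: 92.1
finger_force: 0.0
```

>>> {"op": "jog_arm", "data": {
  "targets": [
    {"xyz":[-0.6,-0.3,0],"spin":0},
    {"xyz":[-0.6,-0.3,0],"spin":0},
    {"xyz":[-0.6,-0.3,0],"spin":0},
    {"xyz":[-0.6,-0.3,0],"spin":0},
    {"xyz":[-0.11,-0.07,0],"spin":0},
    {"xyz":[0,0,0],"spin":1},
    {"xyz":[0,0,0],"spin":1},
    {"xyz":[0,0,0],"spin":0},
    {"xyz":[0,0,0],"spin":0},
    {"xyz":[0,0,0],"spin":0}
  ]
}}

```text
time: 10.25
tool_pos: [391.7, -22.0, 138.8]
tcp_rot: [3.141, -0.0, -0.1]
contact_force: [0.5, 0.5, 0.2]
grip_width: 91.8
finger_force: 0.0
```

Run:
```python
from h import *
from plant import bot
o=bot.get_obs(); c=bot.get_calibration('wrist'); im=bot.capture('wrist'); cv2.imwrite('pics/w2.png',im); print(o['tool_pos'],o['tcp_rot'][2],c['eye'].tolist(),c['rotation'].tolist())
s=proj(c,[457.5,-29,50]).astype(int);print(s)
a=im[s[1]-65:s[1]+65,s[0]-65:s[0]+65]; t=bot.capture('top'); q=proj(bot.get_calibration('top'),[601,-103,7]).astype(int);print(q)
b=t[q[1]-32:q[1]+32,q[0]-32:q[0]+32]
f=lambda x:cv2.resize(x,(390,390),interpolation=cv2.INTER_CUBIC); cv2.imwrite('pics/w2c.png',cv2.hconcat([f(a),f(b)]))
```

```text
[391.68798273 -22.02890345 138.80445871] -0.10019758441242788 [464.11089150629874, -28.70462045149314, 295.75105829906926] [2.8713980551374, -0.00013316234230043023, -1.6702906561911122]
[324 115]
[367 180]
```

View pics/w2c.png

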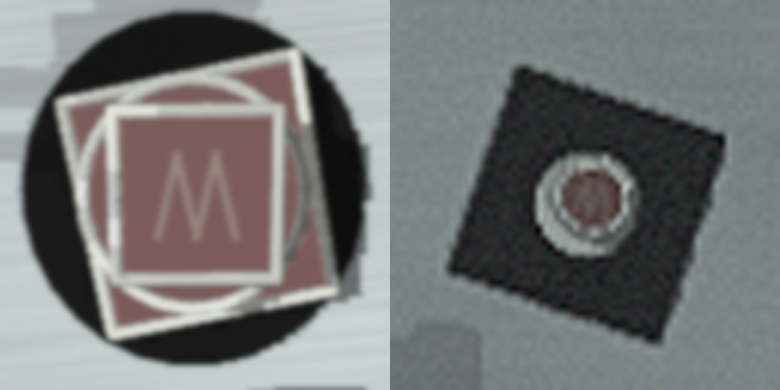

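In the crop, the small square at (195,194) is aligned with the tool. At right, the small round dish lies inside its recess.

Run:
```python
from h import *
from plant import bot
o=bot.get_obs(); c={'vfov':62.51923,'cx':322.8578,'cy':197.5227,'eye':[464.111,-28.705,295.751],'rotation':[2.871398,0,-1.67029]}
U=lambda p:(259+p[0]/3,50+p[1]/3)
def f(n,P,z):
    W=np.array([plane(c,U(p),z)[:2] for p in P]); print(n,W.mean(0).round(1),np.ptp(W,axis=0).round(1)); return W.mean(0)
p=f('ss',[(107,105),(283,105),(280,283),(113,283)],58)
f('br',[(192,72),(311,190),(192,310),(75,190)],40); f('bs',[(56,100),(297,50),(336,292),(112,338)],22)
go(o,[*p,47],-.1)
```

```text
ss [457.9 -29.1] [44.1 43.4]
br [458.4 -28.4] [57.6 58.9]
bs [456.1 -30.3] [69.9 70. ]
shift/80 [0.83 0.   1.15] rows>= 2.0 spin -0.01 from [391.5 -22.  138.7] yaw -0.101
```

>>> {"op": "jog_arm", "data": {
  "targets": [
    {"xyz":[0.43,0,0],"spin":0},
    {"xyz":[0.4,0,0],"spin":0},
    {"xyz":[0,0,0.4],"spin":0},
    {"xyz":[0,0,0.4],"spin":0},
    {"xyz":[0,0,0.2],"spin":0},
    {"xyz":[0,0,0.1],"spin":0},
    {"xyz":[0,0,0.05],"spin":0},
    {"xyz":[0,0,0],"spin":0},
    {"xyz":[0,0,0],"spin":0},
    {"xyz":[0,0,0],"spin":0}
  ]
}}

```text
time: 11.6
tool_pos: [457.8, -28.7, 47.1]
tcp_rot: [3.141, -0.001, -0.101]
contact_force: [-0.1, -0.1, 0.2]
grip_width: 91.5
finger_force: 0.0
```

>>> {"op": "jog_arm", "data": {
  "targets": [
    {"xyz":[0,0,0],"spin":0},
    {"xyz":[0,0,0],"spin":0},
    {"xyz":[0,0,0],"spin":0},
    {"xyz":[0,0,0],"spin":0},
    {"xyz":[0,0,0],"spin":0},
    {"xyz":[0,0,0],"spin":0},
    {"xyz":[0,0,0],"spin":0},
    {"xyz":[0,0,0],"spin":0},
    {"xyz":[0,0,0],"spin":0},
    {"xyz":[0,0,0],"spin":0}
  ],
  "gripper": 30
}}

```text
time: 12.85
tool_pos: [457.5, -28.6, 46.7]
tcp_rot: [3.142, 0.0, -0.101]
contact_force: [0.1, -0.3, -0.2]
grip_width: 41.2
finger_force: 30.0
```

>>> {"op": "jog_arm", "data": {
  "targets": [
    {"xyz":[0,0,-0.3],"spin":0},
    {"xyz":[0,0,-0.6],"spin":0},
    {"xyz":[-0.26,-0.6,-0.26],"spin":0},
    {"xyz":[-0.26,-0.6,0],"spin":0},
    {"xyz":[-0.26,-0.6,0],"spin":0},
    {"xyz":[-0.27,-0.61,0],"spin":0},
    {"xyz":[-0.27,-0.61,0],"spin":0},
    {"xyz":[0,0,0],"spin":-0.9},
    {"xyz":[0,0,0],"spin":-0.9},
    {"xyz":[0,0,0],"spin":-0.8}
  ]
}}

```text
time: 14.1
tool_pos: [376.6, 222.6, 139.4]
tcp_rot: [3.141, 0.0, 0.162]
contact_force: [-1.1, -0.5, -0.8]
grip_width: 41.7
finger_force: 30.0
```

>>> {"op": "jog_arm", "data": {
  "targets": [
    {"xyz":[0,0,0],"spin":0},
    {"xyz":[0,0,0],"spin":0},
    {"xyz":[0,0,0],"spin":0},
    {"xyz":[0,0,0],"spin":0},
    {"xyz":[0,0,0],"spin":0},
    {"xyz":[0,0,0],"spin":0},
    {"xyz":[0,0,0],"spin":0},
    {"xyz":[0,0,0],"spin":0},
    {"xyz":[0,0,0],"spin":0},
    {"xyz":[0,0,0],"spin":0}
  ]
}}

```text
time: 15.35
tool_pos: [376.8, 222.4, 139.5]
tcp_rot: [3.141, 0.0, 0.159]
contact_force: [-0.1, 0.1, -0.1]
grip_width: 41.7
finger_force: 30.0
```

```bash
python3 nest.py n2 442 233; python3 -c "
from h import *;from plant import bot
go(bot.get_obs(),[442,233,11],.16)"
```

```text
guess px [323. 114.] grip 41.7 30.000105500221252
plate [441.7 235. ] [101.4 102.3] 0.16 px (258, 50, 126, 124)
hole [441.7 235.1] [58.6 59.8] 0.16 px (285, 78, 72, 72)
shift/80 [ 0.83 -0.    1.61] rows>= 3.0 spin -0.01 from [376.8 222.4 139.5] yaw 0.159
```

The nest measures 59 mm at (441.7,235), yaw 0.16, as expected. Placing it, then releasing.

>>> {"op": "jog_arm", "data": {
  "targets": [
    {"xyz":[0.43,-0.02,0],"spin":0},
    {"xyz":[0.4,0,0],"spin":0},
    {"xyz":[0,0,0.5],"spin":0},
    {"xyz":[0,0,0.5],"spin":0},
    {"xyz":[0,0,0.33],"spin":0},
    {"xyz":[0,0,0.15],"spin":0},
    {"xyz":[0,0,0.08],"spin":0},
    {"xyz":[0,0,0.05],"spin":0},
    {"xyz":[0,0,0],"spin":0},
    {"xyz":[0,0,0],"spin":0}
  ]
}}

```text
time: 16.65
tool_pos: [442.5, 234.6, 11.3]
tcp_rot: [-3.141, -0.001, 0.159]
contact_force: [0.7, 0.3, -0.0]
grip_width: 41.5
finger_force: 30.0
```

>>> {"op": "jog_arm", "data": {
  "targets": [
    {"xyz":[0,0,0],"spin":0},
    {"xyz":[0,0,0],"spin":0},
    {"xyz":[0,0,0],"spin":0},
    {"xyz":[0,0,0],"spin":0},
    {"xyz":[0,0,0],"spin":0},
    {"xyz":[0,0,0],"spin":0},
    {"xyz":[0,0,-0.2],"spin":0},
    {"xyz":[0,0,-0.4],"spin":0},
    {"xyz":[0,0,-0.5],"spin":0},
    {"xyz":[0,0,-0.5],"spin":0}
  ],
  "gripper": 100
}}

```text
time: 17.9
tool_pos: [441.9, 234.4, 139.8]
tcp_rot: [3.141, 0.0, 0.159]
contact_force: [-0.2, -0.2, 0.1]
grip_width: 91.4
finger_force: 0.0
```

>>> {"op": "jog_arm", "data": {
  "targets": [
    {"xyz":[-0.23,0.64,0],"spin":0},
    {"xyz":[-0.23,0.64,0],"spin":0},
    {"xyz":[-0.23,0.64,0],"spin":0},
    {"xyz":[-0.23,0.65,0],"spin":0},
    {"xyz":[-0.23,0.65,0],"spin":0},
    {"xyz":[0,0,0],"spin":0.6},
    {"xyz":[0,0,0],"spin":0},
    {"xyz":[0,0,0],"spin":0},
    {"xyz":[0,0,0],"spin":0},
    {"xyz":[0,0,0],"spin":0}
  ]
}}

```text
time: 19.15
tool_pos: [392.1, -33.9, 138.7]
tcp_rot: [3.141, -0.0, 0.1]
contact_force: [-0.6, 0.2, 0.4]
grip_width: 91.7
finger_force: 0.0
```

Run:
```python
from h import *
from plant import bot
o=bot.get_obs(); c=bot.get_calibration('wrist'); im=bot.capture('wrist'); cv2.imwrite('pics/w3.png',im); print(o['tool_pos'],o['tcp_rot'][2],c['eye'].tolist(),c['rotation'].tolist())
s=proj(c,[457.5,-29,30]).astype(int);print(s)
a=im[s[1]-65:s[1]+65,s[0]-65:s[0]+65]; t=bot.capture('top'); q=proj(bot.get_calibration('top'),[441,234,7]).astype(int);print(q)
b=t[q[1]-32:q[1]+32,q[0]-32:q[0]+32]
f=lambda x:cv2.resize(x,(390,390),interpolation=cv2.INTER_CUBIC); cv2.imwrite('pics/w3c.png',cv2.hconcat([f(a),f(b)]))
```

```text
[392.11247205 -33.906031   138.69619803] 0.10045781174942059 [464.57099016083475, -26.21868045822011, 295.59606694100074] [2.8710606802073153, 1.4196078453432293e-05, -1.4696417436097517]
[325 115]
[247 236]
```

View pics/w3c.png

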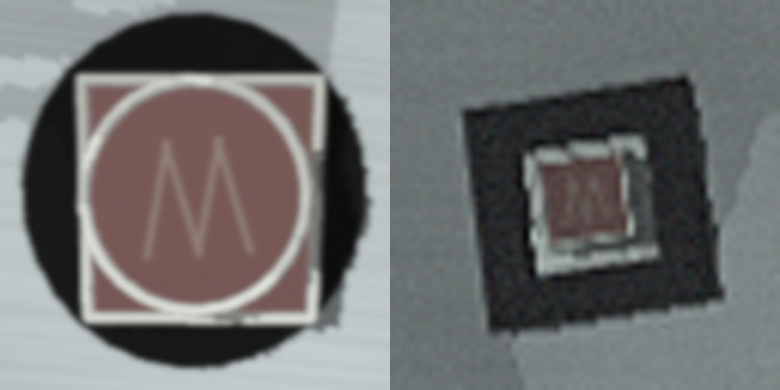

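The small square sits inside its recess. The big round is still centred on the stack at crop (197,195).

Run:
```python
from h import *
from plant import bot
o=bot.get_obs(); c={'vfov':62.51923,'cx':322.8578,'cy':197.5227,'eye':[464.571,-26.219,295.596],'rotation':[2.871061,0,-1.469642]}
U=lambda p:(260+p[0]/3,50+p[1]/3)
p=plane(c,U((197,195)),40);print(p)
W=np.array([plane(c,U(q),22)[:2] for q in [(75,75),(327,75),(318,322),(85,322)]]);print('bs',W.mean(0))
go(o,[*p[:2],29],.1)
```

```text
[458.39893818 -28.97079361  40.        ]
bs [456.13049875 -30.50706772]
shift/80 [0.83 0.02 1.37] rows>= 3.0 spin -0.0 from [392.1 -34.1 138.7] yaw 0.1
```

>>> {"op": "jog_arm", "data": {
  "targets": [
    {"xyz":[0.43,0.02,0],"spin":0},
    {"xyz":[0.4,0,0],"spin":0},
    {"xyz":[0,0,0.4],"spin":0},
    {"xyz":[0,0,0.4],"spin":0},
    {"xyz":[0,0,0.32],"spin":0},
    {"xyz":[0,0,0.15],"spin":0},
    {"xyz":[0,0,0.1],"spin":0},
    {"xyz":[0,0,0],"spin":0},
    {"xyz":[0,0,0],"spin":0},
    {"xyz":[0,0,0],"spin":0}
  ]
}}

```text
time: 20.5
tool_pos: [458.7, -29.6, 29.7]
tcp_rot: [3.141, -0.001, 0.099]
contact_force: [-0.2, -0.3, 0.1]
grip_width: 91.8
finger_force: 0.0
```

>>> {"op": "jog_arm", "data": {
  "targets": [
    {"xyz":[0,0,0],"spin":0},
    {"xyz":[0,0,0],"spin":0},
    {"xyz":[0,0,0],"spin":0},
    {"xyz":[0,0,0],"spin":0},
    {"xyz":[0,0,0],"spin":0},
    {"xyz":[0,0,0],"spin":0},
    {"xyz":[0,0,0],"spin":0},
    {"xyz":[0,0,0],"spin":0},
    {"xyz":[0,0,0],"spin":0},
    {"xyz":[0,0,0],"spin":0}
  ],
  "gripper": 45
}}

```text
time: 21.75
tool_pos: [458.3, -29.5, 29.1]
tcp_rot: [3.141, 0.0, 0.099]
contact_force: [0.1, 0.9, 0.5]
grip_width: 59.0
finger_force: 30.0
```

>>> {"op": "jog_arm", "data": {
  "targets": [
    {"xyz":[0,0,-0.3],"spin":0},
    {"xyz":[0,0,-0.6],"spin":0},
    {"xyz":[0,0,-0.49],"spin":0},
    {"xyz":[-0.4,0.52,0],"spin":0},
    {"xyz":[-0.42,0.52,0],"spin":0},
    {"xyz":[-0.42,0.52,0],"spin":0},
    {"xyz":[-0.42,0.53,0],"spin":0},
    {"xyz":[0,0,0],"spin":0},
    {"xyz":[0,0,0],"spin":0},
    {"xyz":[0,0,0],"spin":0}
  ]
}}

```text
time: 23.0
tool_pos: [343.1, -208.0, 140.2]
tcp_rot: [-3.141, 0.0, 0.101]
contact_force: [1.0, -0.4, -0.6]
grip_width: 58.7
finger_force: 30.0
```

```bash
python3 nest.py n3 409 -202; python3 -c "
from h import *;from plant import bot
go(bot.get_obs(),[409,-202,11])"
```

```text
guess px [324. 114.] grip 58.7 29.99992936849594
plate [ 408.1 -201.5] [102.5 101.8] 1.33 px (250, 33, 151, 156)
hole [ 408.1 -201.5] [76.1 75.8] 0.877 px (279, 68, 90, 93)
shift/80 [0.83 0.01 1.62] rows>= 3.0 spin 0 from [ 343.1 -207.9  140.2] yaw 0.101
```

The nest is 76 mm at (408.1,-201.5). Placing it.

>>> {"op": "jog_arm", "data": {
  "targets": [
    {"xyz":[0.42,0.01,0],"spin":0},
    {"xyz":[0.4,0,0],"spin":0},
    {"xyz":[0,0,0.5],"spin":0},
    {"xyz":[0,0,0.5],"spin":0},
    {"xyz":[0,0,0.34],"spin":0},
    {"xyz":[0,0,0.15],"spin":0},
    {"xyz":[0,0,0.08],"spin":0},
    {"xyz":[0,0,0.05],"spin":0},
    {"xyz":[0,0,0],"spin":0},
    {"xyz":[0,0,0],"spin":0}
  ]
}}

```text
time: 24.3
tool_pos: [408.3, -203.5, 11.3]
tcp_rot: [3.141, -0.001, 0.099]
contact_force: [-0.2, -0.2, -0.8]
grip_width: 59.0
finger_force: 30.0
```

>>> {"op": "jog_arm", "data": {
  "targets": [
    {"xyz":[0,0,0],"spin":0},
    {"xyz":[0,0,0],"spin":0},
    {"xyz":[0,0,0],"spin":0},
    {"xyz":[0,0,0],"spin":0},
    {"xyz":[0,0,0],"spin":0},
    {"xyz":[0,0,0],"spin":0},
    {"xyz":[0,0,-0.2],"spin":0},
    {"xyz":[0,0,-0.4],"spin":0},
    {"xyz":[0,0,-0.5],"spin":0},
    {"xyz":[0,0,-0.5],"spin":0}
  ],
  "gripper": 100
}}

```text
time: 25.55
tool_pos: [407.7, -203.1, 139.9]
tcp_rot: [-3.141, 0.0, 0.099]
contact_force: [0.5, -1.1, -0.9]
grip_width: 92.0
finger_force: 0.0
```

>>> {"op": "jog_arm", "data": {
  "targets": [
    {"xyz":[0,-0.52,0],"spin":0},
    {"xyz":[0,-0.52,0],"spin":0},
    {"xyz":[-0.01,-0.52,0],"spin":0},
    {"xyz":[0,-0.53,0],"spin":0},
    {"xyz":[0,0,0],"spin":0},
    {"xyz":[0,0,0],"spin":0},
    {"xyz":[0,0,0],"spin":0},
    {"xyz":[0,0,0],"spin":0},
    {"xyz":[0,0,0],"spin":0},
    {"xyz":[0,0,0],"spin":0}
  ]
}}

```text
time: 26.8
tool_pos: [390.7, -37.2, 138.6]
tcp_rot: [3.142, 0.0, 0.098]
contact_force: [-0.8, 0.2, 0.6]
grip_width: 91.8
finger_force: 0.0
```

Run:
```python
from h import *
from plant import bot
o=bot.get_obs(); c=bot.get_calibration('wrist'); im=bot.capture('wrist'); cv2.imwrite('pics/w4.png',im)
s=proj(c,[456,-30.4,22]).astype(int)
m=(cv2.inRange(im,(0,0,70),(255,255,255))).copy(); k=np.zeros_like(m); k[s[1]-50:s[1]+50,s[0]-50:s[0]+50]=255
hsv=cv2.cvtColor(im,cv2.COLOR_BGR2HSV); m=((hsv[...,1]>60)&(hsv[...,2]>50)).astype(np.uint8)*(k>0)
q=max(cv2.findContours(m.astype(np.uint8),0,1)[0],key=cv2.contourArea)
W=np.array([plane(c,p,22)[:2] for p in q[:,0]],np.float32); r=cv2.minAreaRect(W);print(r,np.radians(r[2]))
go(o,[*r[0],11],.1)
a=im[s[1]-65:s[1]+65,s[0]-65:s[0]+65]; t=bot.capture('top'); q=proj(bot.get_calibration('top'),[407,-203,7]).astype(int)
b=t[q[1]-32:q[1]+32,q[0]-32:q[0]+32]
f=lambda x:cv2.resize(x,(390,390),interpolation=cv2.INTER_CUBIC); cv2.imwrite('pics/w4c.png',cv2.hconcat([f(a),f(b)]))
```

```text
((456.294921875, -30.066390991210938), (56.250518798828125, 56.607452392578125), 5.672657489776611) 0.09900655053451844
shift/80 [ 0.83 -0.01  1.6 ] rows>= 3.0 spin -0.02 from [390.7 -37.2 138.6] yaw 0.098
```

View pics/w4c.png

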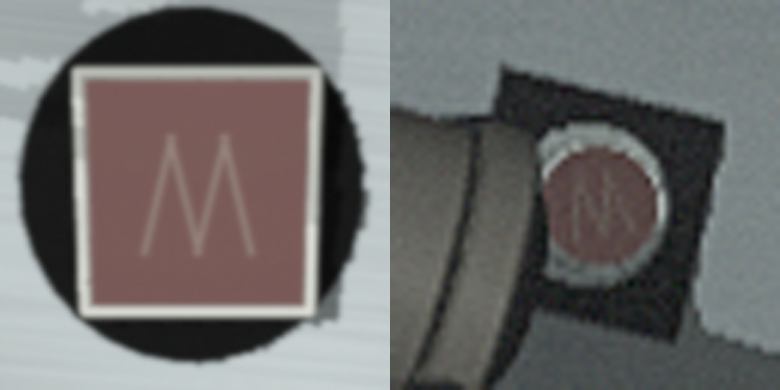

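The big square's measured pose is (456.3,-30.1), yaw 0.099. The big round dish sits in its recess. Grasping the last one.

>>> {"op": "jog_arm", "data": {
  "targets": [
    {"xyz":[0.43,-0.01,0],"spin":0},
    {"xyz":[0.4,0,0],"spin":0},
    {"xyz":[0,0,0.5],"spin":0},
    {"xyz":[0,0,0.5],"spin":0},
    {"xyz":[0,0,0.34],"spin":0},
    {"xyz":[0,0,0.15],"spin":0},
    {"xyz":[0,0,0.1],"spin":0},
    {"xyz":[0,0,0],"spin":0},
    {"xyz":[0,0,0],"spin":0},
    {"xyz":[0,0,0],"spin":0}
  ]
}}

```text
time: 28.15
tool_pos: [457.2, -29.7, 12.2]
tcp_rot: [3.141, -0.001, 0.099]
contact_force: [-0.2, -0.3, 0.2]
grip_width: 92.0
finger_force: 0.0
```

>>> {"op": "jog_arm", "data": {
  "targets": [
    {"xyz":[0,0,0],"spin":0},
    {"xyz":[0,0,0],"spin":0},
    {"xyz":[0,0,0],"spin":0},
    {"xyz":[0,0,0],"spin":0},
    {"xyz":[0,0,0],"spin":0},
    {"xyz":[0,0,0],"spin":0},
    {"xyz":[0,0,0],"spin":0},
    {"xyz":[0,0,0],"spin":0},
    {"xyz":[0,0,0],"spin":0},
    {"xyz":[0,0,0],"spin":0}
  ],
  "gripper": 50
}}

```text
time: 29.4
tool_pos: [456.7, -29.7, 11.5]
tcp_rot: [3.141, -0.0, 0.099]
contact_force: [-0.0, -1.0, 2.5]
grip_width: 65.4
finger_force: 30.0
```

>>> {"op": "jog_arm", "data": {
  "targets": [
    {"xyz":[0,0,-0.3],"spin":0},
    {"xyz":[0,0,-0.6],"spin":0},
    {"xyz":[0,0,-0.7],"spin":0},
    {"xyz":[0.37,-0.47,0],"spin":0},
    {"xyz":[0.37,-0.47,0],"spin":0},
    {"xyz":[0.37,-0.47,0],"spin":0},
    {"xyz":[0.38,-0.48,0],"spin":0},
    {"xyz":[0,0,0],"spin":-0.8},
    {"xyz":[0,0,0],"spin":-0.8},
    {"xyz":[0,0,0],"spin":0}
  ]
}}

```text
time: 30.65
tool_pos: [560.0, 132.8, 138.9]
tcp_rot: [-3.141, 0.001, 0.258]
contact_force: [-0.4, 0.5, 0.8]
grip_width: 65.7
finger_force: 30.0
```

```bash
python3 nest.py n4 624 149.5; python3 -c "
from h import *;from plant import bot
go(bot.get_obs(),[624,149.5,11.5],.258)"
```

```text
guess px [323. 114.] grip 65.7 29.999328553676605
plate [624.8 150.8] [101.8 103.2] 0.259 px (259, 48, 127, 125)
hole [624.7 151.1] [82.1 83.4] 0.259 px (271, 61, 102, 101)
shift/80 [ 0.83 -0.    1.59] rows>= 3.0 spin -0.01 from [560.1 132.6 139.1] yaw 0.257
```

>>> {"op": "jog_arm", "data": {
  "targets": [
    {"xyz":[0.44,-0.01,0],"spin":0},
    {"xyz":[0.4,-0.01,0],"spin":0},
    {"xyz":[0,0,0.5],"spin":0},
    {"xyz":[0,0,0.5],"spin":0},
    {"xyz":[0,0,0.32],"spin":0},
    {"xyz":[0,0,0.15],"spin":0},
    {"xyz":[0,0,0.08],"spin":0},
    {"xyz":[0,0,0.05],"spin":0},
    {"xyz":[0,0,0],"spin":0},
    {"xyz":[0,0,0],"spin":0}
  ]
}}

```text
time: 31.95
tool_pos: [625.4, 151.4, 12.3]
tcp_rot: [3.141, -0.001, 0.259]
contact_force: [-0.1, -0.2, 0.0]
grip_width: 65.8
finger_force: 30.0
```

>>> {"op": "jog_arm", "data": {
  "targets": [
    {"xyz":[0,0,0],"spin":0},
    {"xyz":[0,0,0],"spin":0},
    {"xyz":[0,0,0],"spin":0},
    {"xyz":[0,0,0],"spin":0},
    {"xyz":[0,0,0],"spin":0},
    {"xyz":[0,0,0],"spin":0},
    {"xyz":[0,0,-0.2],"spin":0},
    {"xyz":[0,0,-0.4],"spin":0},
    {"xyz":[0,0,-0.5],"spin":0},
    {"xyz":[0,0,-0.6],"spin":0}
  ],
  "gripper": 100
}}

```text
time: 33.2
tool_pos: [624.6, 151.3, 149.4]
tcp_rot: [3.142, 0.0, 0.259]
contact_force: [1.1, 0.3, 1.0]
grip_width: 91.9
finger_force: 0.0
```

>>> {"op": "jog_arm", "data": {
  "targets": [
    {"xyz":[-0.6,0,-0.3],"spin":0},
    {"xyz":[-0.6,0,-0.3],"spin":0},
    {"xyz":[-0.6,0,-0.3],"spin":0},
    {"xyz":[0,0,0],"spin":0},
    {"xyz":[0,0,0],"spin":0},
    {"xyz":[0,0,0],"spin":0},
    {"xyz":[0,0,0],"spin":0},
    {"xyz":[0,0,0],"spin":0},
    {"xyz":[0,0,0],"spin":0},
    {"xyz":[0,0,0],"spin":0}
  ]
}}

```text
time: 34.45
tool_pos: [485.8, 114.5, 219.4]
tcp_rot: [3.142, 0.0, 0.259]
contact_force: [1.1, -0.3, 0.3]
grip_width: 92.0
finger_force: 0.0
```

Run:
```python
from h import *
from plant import bot
w=bot.capture('wrist');t=bot.capture('top');s=bot.capture('side')
f=lambda x:cv2.resize(x,(400,290),interpolation=cv2.INTER_CUBIC)
cv2.imwrite('pics/end.png',cv2.vconcat([cv2.hconcat([f(w),f(s[140:300,220:440])]),cv2.hconcat([f(t[140:275,215:400]),f(s[60:400,150:480])])]))
```

```text
(no output)
```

View pics/end.png

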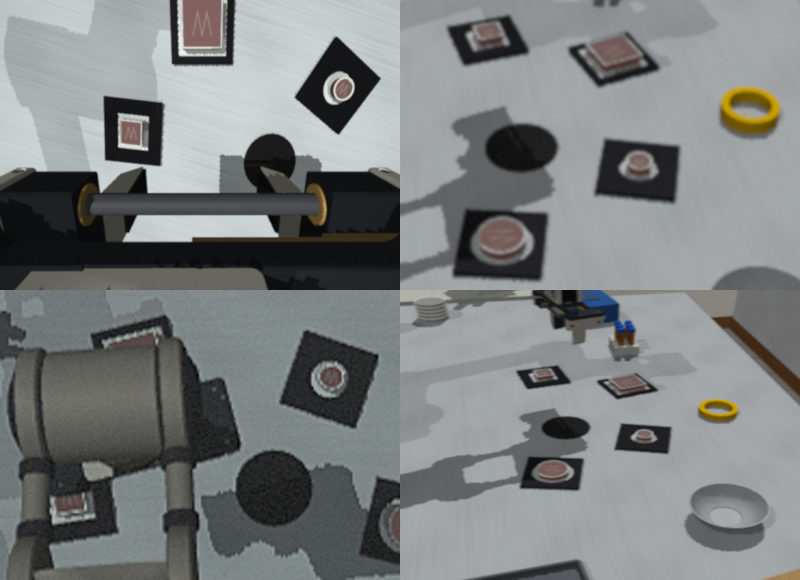

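The end views show all four dishes flat in their own recesses, with the rack and bowl where they were. Handing in.

```bash
python3 -c "
from plant import bot
print(bot.close_job())"
```

```text
the job is handed in; nothing more can be done
None
```

All four dishes were set into their own carrier recesses, looking flat in the last camera views, the rack and bowl were left where they stood, and the job was handed in at about 35 s; it returned no verdict.

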